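Filter drawer home, then hold a lens barrel pressed in a sprung V-block

ROBOT

A 6-joint arm with a two-finger parallel gripper is mounted at the origin on the work surface. World frame = base frame: x ahead of the robot, y to its left, z up, the work surface at z = 0. Lengths are in m, angles in degrees, forces in N, time in s.
With the tool pointing down it reaches from about 0.4 to 0.825 m from the base axis. Payload 7 kg.
Tool frame: the origin (TCP) lies between the finger pads, 19 mm behind the fingertips; this is the grasp point; z points along the fingers, y is the line along which they close (so a half turn about z gives the same grasp; the last joint's range is limited). The gripper opens to 88 mm and grips with 3 to 60 N. Pads are 19 mm wide; open, the fingers measure 130 mm over their backs; the gripper's body (78 mm by 193 mm) begins 47 mm behind the grasp point.
Start: joints at [-57.806, 20.546, 0.682, 0, -70.136, -16.507], TCP at [0.182, -0.65, 0.245] pointing down, gripper open.
Joint ranges: [-176.03, 176.03], [-82.01, 121.73], [-58.28, 71.71], [-173.87, 95.51], [-174.79, -0.11], [-173.66, 173.66]. Speed limits (degrees/s): [136.94, 136.94, 172.46, 180, 180, 180].

INTERFACE

Orientations are given as [roll, pitch, yaw] about the fixed x, y, z axes, in that order (R = Rz(yaw) Ry(pitch) Rx(roll)).
In Python, from plant import get_state, capture, close_job gives the robot as it stands.
- The arm moves only by the shell command python3 -m inch 'ROWS' [FORCE]. ROWS is text: rows parted by semicolons, each of 5 numbers parted by spaces: the shift along the tool's x, y, z normalised to -1 to 1, where 1 is 0.15 m, then the turn about the tool's z normalised to -1 to 1, where 1 is 360 degrees, then the opening, from 0 (shut) to 1 (fully open). In form: tx ty tz spin grip; .... A call has exactly 8 rows; each row shifts and turns the commanded pose from where the row before left it, along the tool's axes as they then stand; what a row does not reach is not made up. A row lasts 1/8 s, in which the tool goes at most 62.5 mm and 10.7 degrees, less where a joint would pass 70% of its speed; a pose out of reach is approached as far as the arm can. A call with a number of a shift or a turn outside -1 to 1 is refused whole. A call with a gripper value outside its range is refused whole. The fingers move at their own pace and stop on an object; FORCE is the grip in N (left out, the last holds). Time passes only in rows, so rows that do not move let the fingers close, or fill a call up. It gives the time, the measured TCP pose, the force, the opening and the grip force at its end, in the units of the state.
- get_state(): the state, without advancing time (a new reading comes with each control period).
- capture(name): name is "scene" or "side" or "wrist"; returns a dict with "color" (420x560x3 uint8, blue, green, red), "mtx" (3x3 intrinsics, pixels), "dist_coeffs" ([k1, k2, p1, p2, k3] as OpenCV has them; the pictures are not rectified), "R" (3x3) and "t" (3): a world point X has camera coordinates R X + t. Camera axes: x right, y down, z forward; pixel columns grow to the right and rows downward; lengths in m; the calibration is good to about 2 mm. A picture is of the moment at which its call begins. There is no depth.
- close_job(): hands the job in; it is judged then, once.
The state is a dict: "time_s": time; "joints": joint angles; "qd": joint speeds; "joint_torque": joint torques, N m; "tcp_pos": TCP position; "eef_rot": TCP orientation; "contact_force": force on the tool from outside, world axes, zero at the start; "moment": the same for the moment, N m; "gripper_width": finger opening in m; "gripper_force": force on a finger pad.
Only numpy, scipy, OpenCV 4.12 (cv2) and the standard library are available. Lean on these libraries where they do the work, as an engineer would, in place of code of your own. Each camera call takes 0.05 s, during which the arm holds its last target. There are 200 camera calls.

TASK

First push the open filter drawer of the lens-checking stand fully home, past its detent. Then lift the longer of the two lens barrels off its rest, lay it centred in the sprung V-block on top of the stand and press it down so that it bears on both sloping faces and the V-block has sunk about halfway down its spring travel (never onto its stop). Finish like that, still gripping the barrel and pressing it, without letting go; leave everything else where it is.

Things in the scene. Friction and masses are not known exactly. Their poses are not given: they have to be found in the camera images.
- stand: Low grey metal box, 180 mm deep (x) by 240 mm wide (y) by 58 mm high, fixed to the counter; origin at the centre of its underside; its front, with the drawer, looks along its own -x (towards the robot).
- filter_drawer (a joint): Filter drawer in the stand's front; slides out along the stand's -x. Value = opening in m: 0 fully home, 0.090 fully out; starts 0.04 to 0.075. Friction about 1 N; between 10 and 5 mm before home a spring detent resists with up to 5 to 8 N, nearer than 4 mm it pulls the drawer in by itself. Rigid stop at 0.
- drawer_front (a point): Middle of the flat aluminium drawer front, on its outer face, 30 mm above the counter; the front is 140 mm wide, its face spans 8 to 50 mm above the counter; moves with the drawer. Axes as the stand's. A brass strip 4 mm high at its top edge is only trim.
- vee_stage (a joint): Vertical spring travel of the V-block on top of the stand, in m: 0 = up (unloaded), 0.010 = down on its stop. Starts to move at 2.5 N of downward load and then takes 1 N more per mm (5 mm down = 7.5 N in all, the barrel's weight of 1 to 2 N included).
- vee_seat (a point): Point where the middle of a seated 32 mm barrel's axis comes to lie in the steel V-block on top of the stand; sinks with the block; 113 mm above the counter when unloaded. The groove runs along this point's y axis (level); z is up. Groove edges lie 18 mm to each side of and 4 mm below this point, the floor plate between the faces 27 mm below it.
- vbase: Fixed dark base plate of the V-block, 64 x 100 x 10 mm, on the stand's top, origin at the centre of its underside, axes as vee_seat. The V-block above it has two V-notched supports (90 degree V, faces at 45), each 20 mm long along the groove (y), 86 mm overall, with a 46 mm gap in the middle where gripper fingers fit.
- long_barrel: The lens barrel to use: black cylinder, 32 mm diameter, 100 mm long, brass ring and glass at each end, 0.10 to 0.20 kg. Origin at the middle of its axis; own y axis along the cylinder (it may be rolled about it). Lies level on a wooden rest (rest_a), axis 27 mm above the counter.
- rest_a: Fixed wooden rest under the long barrel, 56 x 84 mm, origin at the centre of its underside, groove along own y: two notched supports, 22 mm high, 16 mm long, with a 44 mm gap in the middle for fingers, where only its 8 mm thick base plate is.
- short_barrel: Bystander: shorter lens barrel, 32 mm diameter, 60 mm long, on a second rest of the same kind. Origin mid-axis, axis along its own y. Not to be used.
- ring_box: Bystander: blue ring box 50 x 55 x 40 mm, origin at the centre of its underside.
- vial: Bystander: glass vial with cork, 28 mm diameter, 60 mm high, origin at the centre of its underside.
- tweezers: Bystander: steel tweezers 130 mm long, lying flat, along own x.
- loupe: Bystander: folding loupe, 65 x 32 x 18 mm, lying flat.
- brush: Bystander: brush 150 mm long, lying along own x.
Things that resemble listed ones, but are neither listed nor needed, are in the scene too. What is shaped like the long_barrel but green or turquoise is not meant.

How it is judged:
By the outcome, as a careful person would: the job done as asked, in the order asked, and still so for the second after the job is handed in, while the arm keeps its last pose, push and grip.
It also fails if it takes over 59 s, if anything falls off the work surface, if the arm or the gripper's body presses on something with over 40 N, if the wrist force passes 120 N, or if a joint passes its speed limit or range.

## Working session

There is one attempt and no reset: what is moved stays moved. The work goes in short steps, Python scripts to look and compute and a shell command to move; the robot and the scene stay as the last step left them, time stands still between calls to the robot, and variables do not carry over. Pictures are saved under pics/ and viewed, at most 13 in all, crops included, and the job is handed in when it is done.

```bash
ls; mkdir -p pics
python3 - <<'E'
from plant import *
import cv2,numpy as np,pickle
s=get_state();print(s)
for n in("scene","side"):
    c=capture(n);pickle.dump(c,open(n+".pkl","wb"));cv2.imwrite(f"pics/{n}0.png",cv2.resize(c["color"],(800,600),interpolation=cv2.INTER_CUBIC))
    print(n,c["mtx"],c["dist_coeffs"],-np.array(c["R"]).T@c["t"])
E
```

```text
pics
{'time_s': 0.0, 'joints': array([-5.78050549e+01,  2.05904089e+01,  6.32146095e-01, -1.83619290e-02,
       -7.01356319e+01, -1.65062248e+01]), 'qd': array([ 0.02126822,  0.0020756 , -0.07266411,  0.07819742, -0.01762561,
       -0.03866603]), 'joint_torque': array([-8.37750595e-04, -5.82717562e+01,  2.93049717e+01,  6.99720427e+00,
        6.77498057e-03, -1.20564591e-04]), 'tcp_pos': array([ 0.1823567 , -0.64941483,  0.24442741]), 'eef_rot': array([ 1.79905070e+02, -1.01297116e-02, -1.64317525e+02]), 'contact_force': array([ 0.14736936, -0.7049831 , -0.04953009]), 'moment': array([0.02038217, 0.00288299, 0.01425494]), 'gripper_force': 0.0, 'gripper_width': 0.08753189760951244}
scene [[439.66561005   0.         280.62748803]
 [  0.         439.66561005 211.594855  ]
 [  0.           0.           1.        ]] [-0.01519113  0.          0.          0.          0.        ] [ 1.12333553 -0.76459364  0.94579542]
side [[391.31008816   0.         273.25884669]
 [  0.         391.31008816 211.79101467]
 [  0.           0.           1.        ]] [-0.07407299  0.          0.          0.          0.        ] [0.12559779 0.75633824 0.6625756 ]
```

View pics/scene0.png

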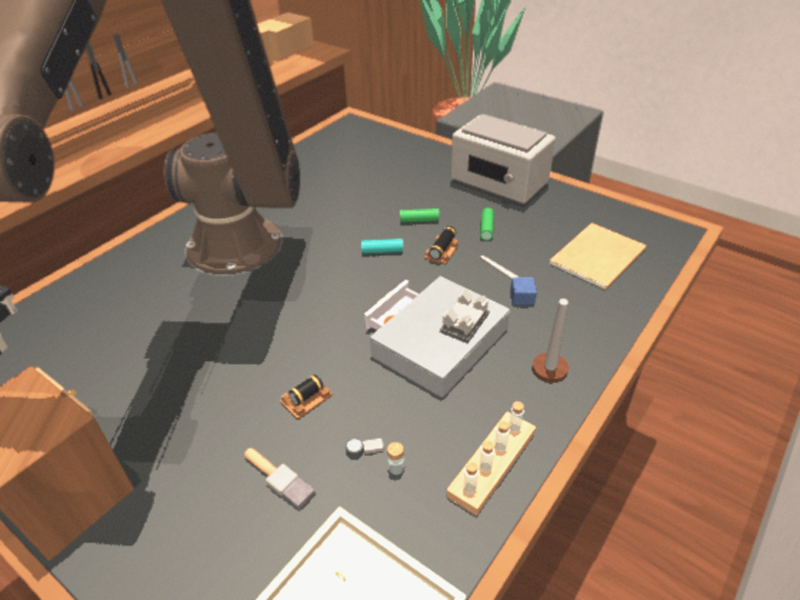

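View pics/side0.png

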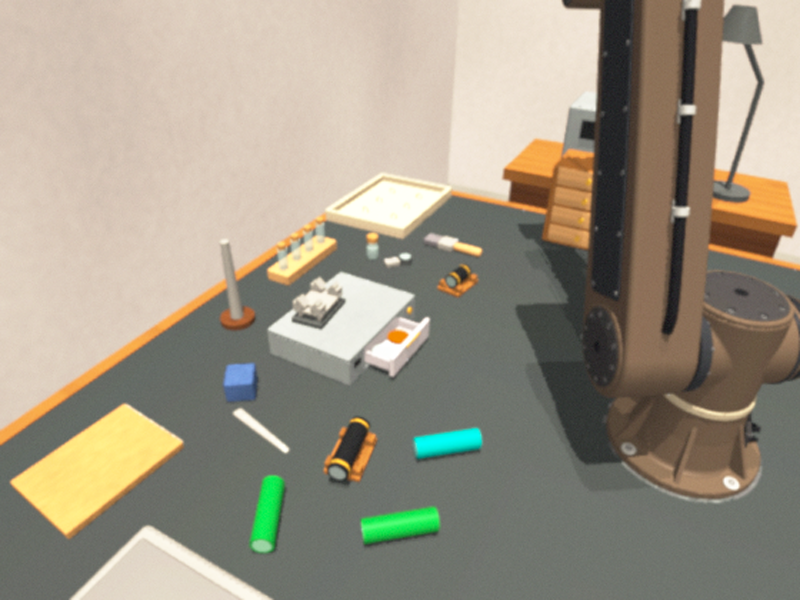

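The scene view shows the long barrel at (442,245) and the short one at (305,392). The stand is at about (440,330), with the drawer at (390,310). The green and turquoise cylinders are decoys. I'll enlarge crops next to get exact points.

Run:
```python
import cv2,pickle,numpy as np
A=pickle.load(open("scene.pkl","rb"))["color"];B=pickle.load(open("side.pkl","rb"))["color"]
def crop(I,x,y,w,h,s):
    o=cv2.resize(I[y:y+h,x:x+w],None,fx=s,fy=s,interpolation=cv2.INTER_CUBIC)
    for k in range(0,w,10):
        cv2.putText(o,str(x+k),(k*s,8),0,.3,(0,0,255),1);cv2.line(o,(k*s,10),(k*s,14),(0,0,255),1)
    for k in range(0,h,10):
        cv2.putText(o,str(y+k),(0,k*s+4),0,.3,(0,0,255),1);cv2.line(o,(20,k*s),(25,k*s),(0,0,255),1)
    return o
cv2.imwrite("pics/a.png",crop(A,250,186,114,90,6))
cv2.imwrite("pics/b.png",crop(B,182,185,128,85,6))
l=crop(A,285,148,48,60,8);r=crop(B,220,285,52,60,8)
cv2.imwrite("pics/c.png",np.hstack([l[:480],r[:480]]))
```

```text
(no output)
```

View pics/a.png

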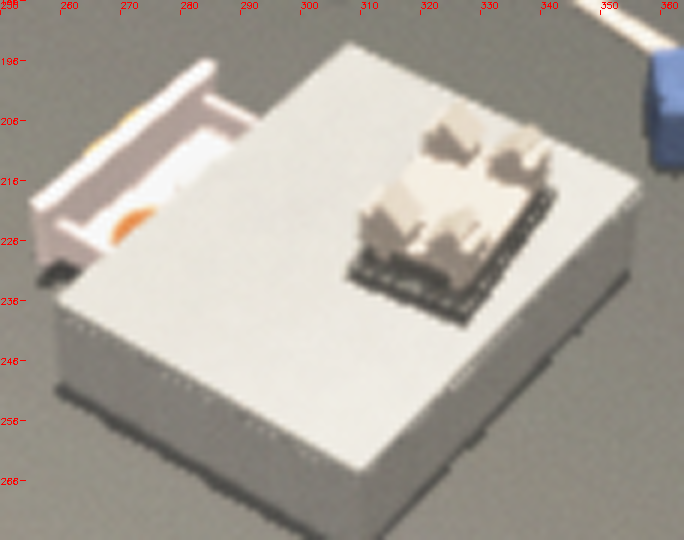

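View pics/b.png

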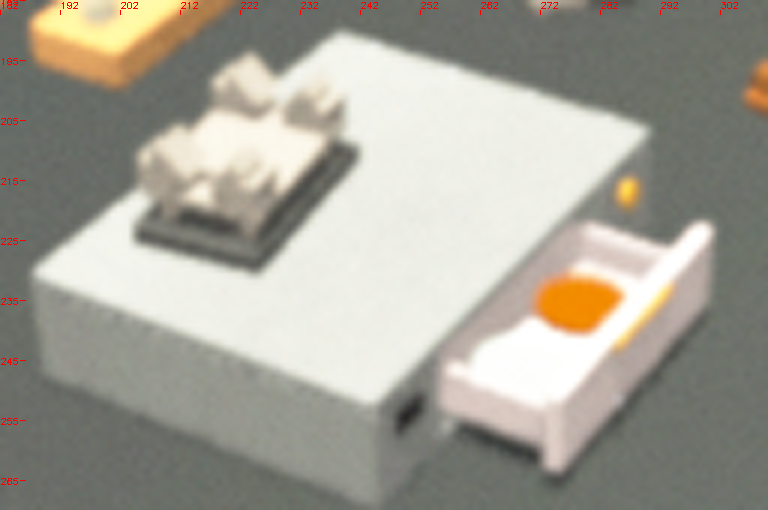

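View pics/c.png

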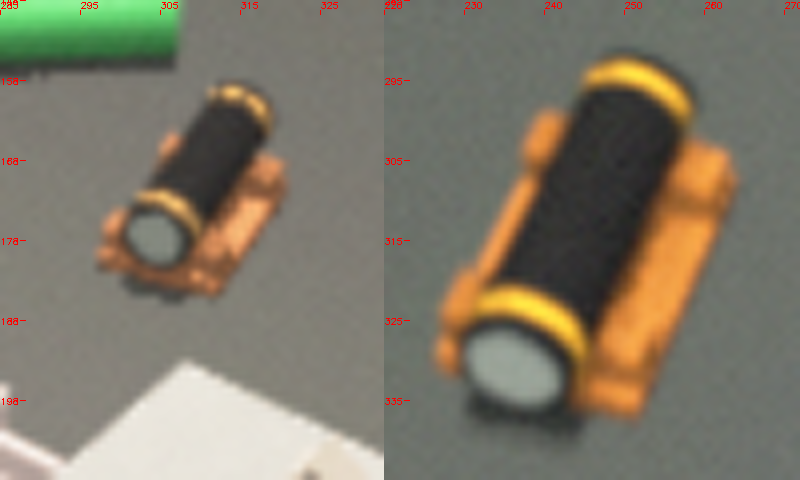

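The crops show the stand's top corners, the plate corners, the drawer front corners and both barrel end caps clearly. Next I'll solve for the poses.

```bash
cat > h.py <<'E'
import cv2,pickle,numpy as np
from scipy.optimize import least_squares
def proj(c,X):
    R=np.array(c["R"],float);return cv2.projectPoints(np.array(X,float).reshape(-1,3),cv2.Rodrigues(R)[0],np.array(c["t"],float),np.array(c["mtx"]),np.array(c["dist_coeffs"]))[0][:,0]
def fit(obs,x0):
    """obs: (cam, local pts, pixels); x=[x,y,yaw deg] at z in pts"""
    def w(x,L):
        L=np.array(L,float);a=np.radians(x[2]);c,s=np.cos(a),np.sin(a)
        return np.c_[x[0]+c*L[:,0]-s*L[:,1],x[1]+s*L[:,0]+c*L[:,1],L[:,2]]
    f=lambda x:np.concatenate([(proj(c,w(x,L))-np.array(p)).ravel() for c,L,p in obs])
    r=least_squares(f,x0,x_scale=[.01,.01,1]);return r.x,f(r.x).reshape(-1,2).round(1)
def pane(p,x,y,s): return [(x+a/s,y+b/s) for a,b in p]
def tri(c1,p1,c2,p2):
    f=lambda X:np.r_[(proj(c1,X)[0]-p1),(proj(c2,X)[0]-p2)]
    r=least_squares(f,[.5,0,.03],x_scale=.01);return r.x,r.fun.round(1)
E
python3 - <<'E'
from h import *
A=pickle.load(open("scene.pkl","rb"));B=pickle.load(open("side.pkl","rb"))
pa=lambda p:pane(p,250,186,6);pb=lambda p:pane(p,182,185,6)
C=[(-.09,.12,.058),(-.09,-.12,.058),(.09,-.12,.058),(.09,.12,.058)]
st,r=fit([(A,C,pa([(350,43),(60,300),(360,470),(640,183)])),(B,C,pb([(375,405),(650,128),(343,30),(33,270)]))],[.6,0,0]);print("stand",st,r.tolist())
# base plate, bottom corners z=58
V=[(-.032,-.05,.058),(.032,-.05,.058),(.032,.05,.058)];W=[(.032,.05,.058),(-.032,.05,.058),(-.032,-.05,.058)]
v,r=fit([(A,V,pa([(348,280),(466,327),(553,199)])),(B,W,pb([(135,241),(257,272),(358,156)]))],st);print("vbase",v,r.tolist())
fa,fb=np.array([304.4,177.6]),np.array([236.4,331.2]);P,e=tri(A,fa,B,fb);Q,e2=tri(A,np.array([315,162]),B,np.array([251.6,297.5]))
print("barrel near/far",P,e,Q,e2,"len",np.linalg.norm(P-Q),"mid",(P+Q)/2,"yaw",np.degrees(np.arctan2(*(P-Q)[[1,0]]))-90)
c,s=np.cos(np.radians(st[2])),np.sin(np.radians(st[2]))
for c_,p in((A,pa([(32,205)])),(A,pa([(208,62)])),(B,pb([(712,228)]))):
    f=lambda x:(proj(c_,[[x[0],x[1],.05]])[0]-p[0]);X=least_squares(f,[.5,0]).x-st[:2];print("front local",c*X[0]+s*X[1],-s*X[0]+c*X[1])
Cc=np.array(C)
for n,c_ in(("A",A),("B",B)):
  print(n,proj(c_,[[.5,0,0],[.6,0,0],[.5,.1,0]]).round().tolist())
E
```

```text
stand [ 0.61922433  0.01703062 -1.81444593] [[-1.0, -0.5], [-1.9, -0.7], [-0.7, -0.1], [-0.3, -0.7], [-0.9, -0.6], [-0.4, -0.6], [-1.3, -0.3], [-1.2, -0.3]]
vbase [0.65966398 0.0428111  7.24079798] [[-0.8, 0.3], [-0.1, -0.0], [-0.4, -0.0], [-1.0, 0.1], [0.2, 0.2], [-0.5, -0.2]]
barrel near/far [ 0.44785287  0.29565894 -0.017532  ] [ 7.2  0.   4.3 -0.1] [0.44384954 0.27106209 0.06434963] [-7.7 -0.2 -4.7  0.2] len 0.08558991531670025 mid [0.4458512  0.28336051 0.02340882] yaw -9.244274983993947
front local -0.14387801102762401 -0.07053903168550295
front local -0.14227579128264348 0.06979391309781209
front local -0.1502016182585991 -0.06884810741712746
A [[273.0, 227.0], [299.0, 240.0], [292.0, 209.0]]
B [[282.0, 243.0], [250.0, 233.0], [264.0, 265.0]]
```

Run:
```python
from h import *
A=pickle.load(open("scene.pkl","rb"));B=pickle.load(open("side.pkl","rb"))
P,e=tri(A,np.array([304.4,177.6]),B,np.array([251.6,297.5]));Q,e2=tri(A,np.array([315,162]),B,np.array([236.4,331.2]))
print(P,e,Q,e2,np.linalg.norm(P-Q),(P+Q)/2,np.degrees(np.arctan2(*(Q-P)[[1,0]]))-90)
L=[(0,-.05,.027),(0,.05,.027)]
print(fit([(A,L,[(304.4,177.6),(315,162)]),(B,L,[(251.6,297.5),(236.4,331.2)])],[.45,.28,0]))
```

```text
[0.45637625 0.23399501 0.02514571] [-0.4 -0.  -0.2  0. ] [0.43550102 0.32991955 0.02579195] [-0.6  0.  -0.4  0. ] 0.09817184013818095 [0.44593863 0.28195728 0.02546883] 12.277359629951405
(array([ 0.44559572,  0.2824287 , 12.47568139]), array([[-0.4, -0.4],
       [-0.6, -0.5],
       [-0.2, -0.7],
       [-0.5,  0.2]]))
```

```bash
python3 -m inch '0 0 0 0.0243 0;0 0 0 0.0243 0;-0.2 0.333 0 0 0;-0.2 0.333 0 0 0;-0.2 0.333 0 0 0;-0.2 0.333 0 0 0;-0.2 0.333 0 0 0;-0.2 0.333 0 0 0' 20
```

```text
time_s: 1.1
tcp_pos: [0.3724, -0.3542, 0.2452]
eef_rot: [180.0, -0.0, 178.2]
contact_force: [1.7, -0.9, 0.5]
gripper_width: 0.0134
gripper_force: 0.0
```

```bash
python3 -m inch '-0.044 0.36 0 0 0;-0.044 0.36 0 0 0;-0.044 0.36 0 0 0;-0.044 0.36 0 0 0;-0.044 0.36 0 0 0;-0.044 0.36 0 0 0;-0.044 0.36 0 0 0;0 0 0.4 0 0' && python3 -m inch '0 0 0.35 0 0;0 0 0.35 0 0;0 0 0.2 0 0;0 0 0.033 0 0;0 0 0 0 0;0 0 0 0 0;-0.06 0 0 0 0;-0.06 0 0 0 0'
```

```text
time_s: 2.1
tcp_pos: [0.4335, 0.0248, 0.188]
eef_rot: [179.8, 0.5, 178.5]
contact_force: [1.0, -0.2, -1.7]
gripper_width: 0.0006
gripper_force: 0.0
time_s: 3.1
tcp_pos: [0.4493, 0.0201, 0.0462]
eef_rot: [180.0, 0.1, 178.2]
contact_force: [0.3, -1.0, 0.6]
gripper_width: 0.0005
gripper_force: 0.0
```

```bash
python3 -m inch '-0.033 0 0 0 0;-0.033 0 0 0 0;-0.033 0 0 0 0;-0.033 0 0 0 0;-0.033 0 0 0 0;-0.033 0 0 0 0;-0.033 0 0 0 0;-0.033 0 0 0 0' && python3 -m inch '-0.02 0 0 0 0;-0.02 0 0 0 0;-0.02 0 0 0 0;-0.02 0 0 0 0;-0.02 0 0 0 0;-0.01 0 0 0 0;-0.01 0 0 0 0;0 0 0 0 0'
```

```text
time_s: 4.1
tcp_pos: [0.4877, 0.0185, 0.0453]
eef_rot: [-180.0, -0.0, 178.2]
contact_force: [-1.3, -1.2, -0.2]
gripper_width: 0.0003
gripper_force: 0.6
time_s: 5.1
tcp_pos: [0.5053, 0.0179, 0.0453]
eef_rot: [-180.0, -0.0, 178.2]
contact_force: [-1.6, 0.6, -1.9]
gripper_width: 0.0009
gripper_force: 0.9
```

```bash
python3 -m inch '-0.01 0 0 0 0;-0.01 0 0 0 0;-0.01 0 0 0 0;-0.01 0 0 0 0;0 0 0 0 0;0 0 0 0 0;0 0 0 0 0;0 0 0 0 0'&& python3 -m inch '-0.01 0 0 0 0;-0.01 0 0 0 0;-0.01 0 0 0 0;-0.01 0 0 0 0;0 0 0 0 0;0 0 0 0 0;0 0 0 0 0;0 0 0 0 0'
```

```text
time_s: 6.1
tcp_pos: [0.5104, 0.0177, 0.0453]
eef_rot: [-180.0, -0.1, 178.2]
contact_force: [-7.3, 2.6, 2.8]
gripper_width: 0.0005
gripper_force: 3.6
time_s: 7.1
tcp_pos: [0.5106, 0.0167, 0.0443]
eef_rot: [-179.9, -0.7, 178.1]
contact_force: [-27.2, 9.2, 17.3]
gripper_width: 0.0004
gripper_force: 13.2
```

```bash
python3 -m inch '0.08 0 0 0 0;0.15 0 0 0 0;0.2 0 0 0 0;0 0 -0.3 0 0;0 0 -0.4 0 0;0 0 -0.4 0 0;0 0 0 0 0;0 0 0 0 0'
python3 - <<'E'
from plant import *
from h import *
W=capture("wrist");B=capture("side");pickle.dump(W,open("w.pkl","wb"));pickle.dump(B,open("side1.pkl","wb"))
w=cv2.resize(W["color"],(400,300));b=cv2.resize(B["color"][185:270,182:310],None,fx=6,fy=6,interpolation=cv2.INTER_CUBIC)
o=np.zeros((600,800,3),np.uint8);o[:300,:400]=w;b=cv2.resize(b,(452,300));o[300:,:452]=b
o[:300,400:]=cv2.resize(B["color"],(400,300));cv2.imwrite("pics/d.png",o)
E
```

```text
time_s: 8.1
tcp_pos: [0.4534, 0.0198, 0.2108]
eef_rot: [179.9, 0.1, 178.2]
contact_force: [0.0, 0.5, -0.2]
gripper_width: 0.0006
gripper_force: 0.0
```

View pics/d.png

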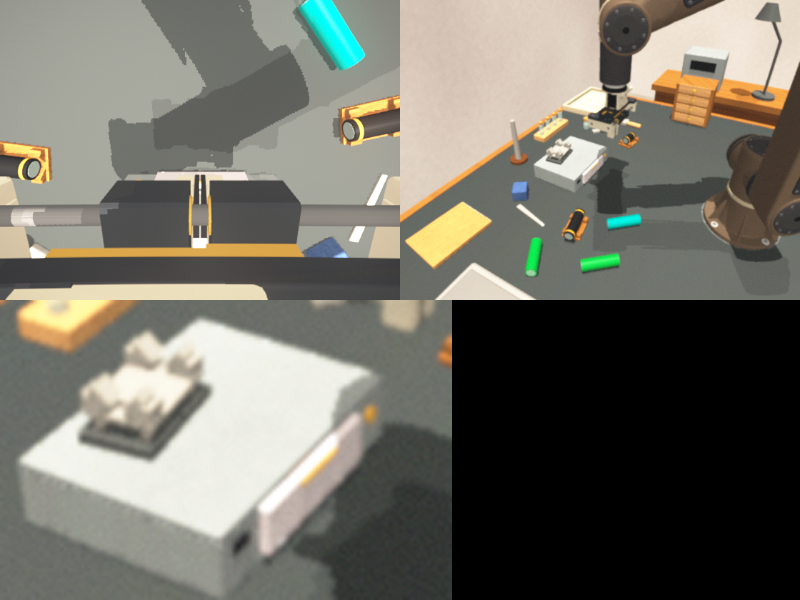

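```bash
python3 -m inch '0.022 0.35 0 0 0.7;0.022 0.35 0 0 0.7;0.022 0.35 0 0 0.7;0.022 0.35 0 0 0.7;0.022 0.35 0 0 0.7;0 0 0 -0.029 0.7;0 0 0 -0.029 0.7;0 0 0 -0.029 0.7' && python3 -m inch '0 0 0 -0.029 0.7;0 0 0 -0.029 0.7;0 0 0 -0.029 0.7;0 0 0 -0.029 0.7;0 0 0 -0.029 0.7;0 0 0 -0.029 0.7;0 0 0 -0.029 0.7;0 0 0 0 0.7'
python3 - <<'E'
from plant import *
from h import *
W=capture("wrist");pickle.dump(W,open("w.pkl","wb"));s=get_state();print(s["tcp_pos"],s["eef_rot"],s["joints"])
cv2.imwrite("pics/e.png",cv2.resize(W["color"],(800,600),interpolation=cv2.INTER_CUBIC))
y=np.radians(12.4);ax=np.array([-np.sin(y),np.cos(y),0]);m=np.array([.4456,.2824,.027])
print(proj(W,[m-ax*.05,m+ax*.05,m])/.7)
E
```

```text
time_s: 9.2
tcp_pos: [0.4445, 0.2824, 0.2086]
eef_rot: [-179.9, -0.2, -150.1]
contact_force: [-0.3, 0.2, 0.3]
gripper_width: 0.0613
gripper_force: 0.0
time_s: 10.2
tcp_pos: [0.4446, 0.2822, 0.2091]
eef_rot: [179.9, -0.1, -77.5]
contact_force: [-0.2, 0.0, 0.3]
gripper_width: 0.0617
gripper_force: 0.0
[0.44464784 0.28227955 0.20925534] [ 1.79910130e+02 -7.83786547e-02 -7.76404684e+01] [ 5.37647976e+01  8.24808889e+00 -2.08822319e+01 -7.43855052e-04
 -6.09889244e+01 -4.14049660e+01]
[[398.02528689 196.10760901]
 [397.83941585 332.45426572]
 [397.92898219 267.36186975]]
```

View pics/e.png

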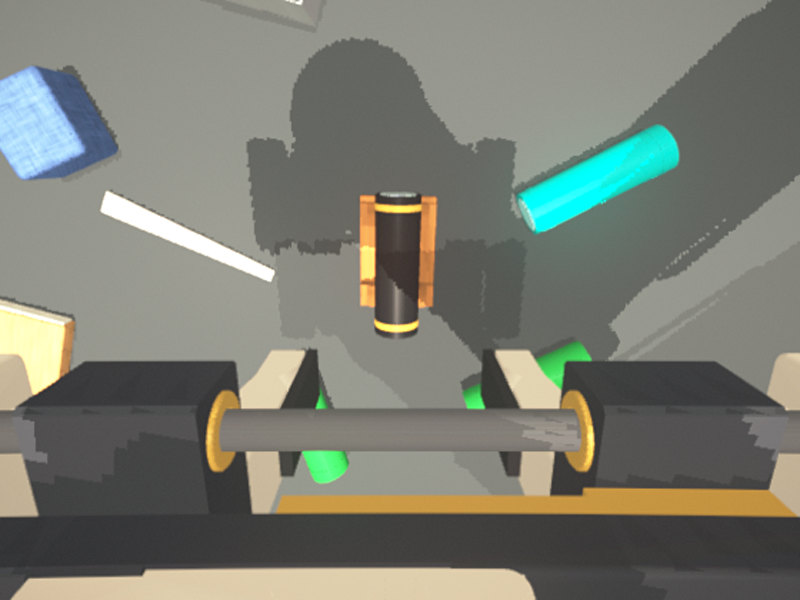

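The barrel in the wrist view runs from (398,196) to (398,335), as predicted. However, the rest spans rows 196–306, so it sits off-centre under the barrel. I need a closer look before choosing the grip point.

Run:
```python
from h import *
W=pickle.load(open("w.pkl","rb"));I=W["color"];x,y,w,h,s=242,128,76,112,5
o=cv2.resize(I[y:y+h,x:x+w],None,fx=s,fy=s,interpolation=cv2.INTER_CUBIC)
q=o.copy();a=np.radians(12.4);ax=np.array([-np.sin(a),np.cos(a),0]);px=np.array([np.cos(a),np.sin(a),0]);m=np.array([.4456,.2824,0])
def poly(pts,col):
    p=((proj(W,pts)-[x,y])*s+s/2).round().astype(int);cv2.polylines(q,[p.reshape(-1,1,2)],True,col,1)
for d,col in((0,(255,0,0)),(-.012,(0,255,0))):
    for lo,hi,z in((-.042,.042,0),(-.042,-.026,.022),(.026,.042,.022)) if d==0 else ((-.042,.042,0),(-.042,.042,.008),(-.042,-.026,.022),(.022,.038,.022)):
        poly([m+ax*(d+l)+px*k*.028+[0,0,z] for l,k in((lo,-1),(hi,-1),(hi,1),(lo,1))],col)
cv2.imwrite("pics/f.png",np.hstack([o,q]))
```

```text
(no output)
```

View pics/f.png

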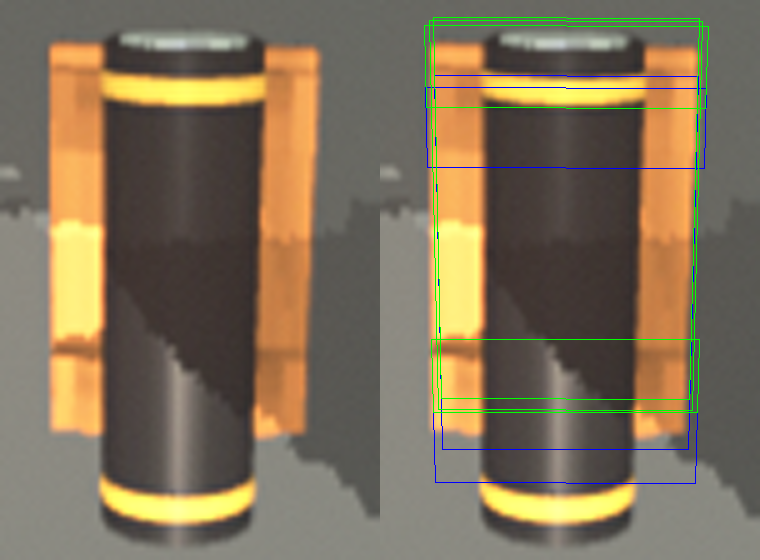

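```bash
python3 -m inch '0.02 -0.006 0.35 0 0.7;0 0 0.35 0 0.7;0 0 0.3 0 0.7;0 0 0.15 0 0.7;0 0 0.038 0 0.7;0 0 0 0 0.7;0 0 0 0 0.7;0 0 0 0 0.1' 40 && python3 -m inch '0 0 0 0 0.1;0 0 0 0 0.1;0 0 0 0 0.1;0 0 0 0 0.1;0 0 0 0 0.1;0 0 0 0 0.1;0 0 0 0 0.1;0 0 0 0 0.1'
```

```text
time_s: 11.25
tcp_pos: [0.4468, 0.2804, 0.0333]
eef_rot: [-179.9, 0.1, -77.4]
contact_force: [0.2, 0.4, -0.3]
gripper_width: 0.0557
gripper_force: 0.0
time_s: 12.25
tcp_pos: [0.4468, 0.2802, 0.0325]
eef_rot: [-179.9, 0.0, -77.4]
contact_force: [3.5, -0.1, 5.4]
gripper_width: 0.0309
gripper_force: 40.0
```

```bash
python3 -m inch '0 0 -0.1 0 0.1;0 0 -0.35 0 0.1;0 0 -0.4 0 0.1;0 0 -0.4 0 0.1;0 0 -0.2 0.015 0.1;0.243 -0.242 0 0 0.1;0.243 -0.242 0 0 0.1;0.243 -0.242 0 0 0.1' && python3 -m inch '0.243 -0.242 0 0 0.1;0.243 -0.242 0 0 0.1;0 0 0 0 0.1;0 0 0 0 0.1;0 0 0 0 0.1;0 0 0 0 0.1;0 0 0 0 0.1;0 0 0 0 0.1'
python3 - <<'E'
from plant import *
from h import *
W=capture("wrist");s=get_state();pickle.dump((W,s),open("w2.pkl","wb"));print(s["tcp_pos"],s["eef_rot"],s["contact_force"],s["gripper_width"])
v=[.6597,.0428];a=np.radians(7.24)
P=[[v[0]+np.cos(a)*x-np.sin(a)*y,v[1]+np.sin(a)*x+np.cos(a)*y,z] for x,y,z in((-.032,-.05,.068),(.032,-.05,.068),(.032,.05,.068),(-.032,.05,.068),(-.018,0,.109),(.018,0,.109))]
print(proj(W,P));
c=W["color"];print(c.shape)
o=cv2.resize(c,(800,600),interpolation=cv2.INTER_CUBIC);cv2.imwrite("pics/g.png",o)
E
```

```text
time_s: 13.25
tcp_pos: [0.5678, 0.1837, 0.2499]
eef_rot: [179.9, -0.0, -82.8]
contact_force: [0.5, 2.1, -1.8]
gripper_width: 0.031
gripper_force: 39.9
time_s: 14.25
tcp_pos: [0.6491, 0.122, 0.2499]
eef_rot: [-180.0, 0.0, -82.8]
contact_force: [-0.3, -1.1, -2.5]
gripper_width: 0.0305
gripper_force: 39.9
[0.64912311 0.12193923 0.24981688] [-1.79994869e+02  4.83409602e-03 -8.27882894e+01] [-0.6816427   0.26331651 -1.7019284 ] 0.030834279191041626
[[314.924296    45.88383359]
 [243.52719971  45.89122922]
 [247.03070798 157.55686299]
 [311.50815195 157.56091172]
 [300.99947862 104.61047151]
 [257.32422115 104.61101294]]
(420, 560, 3)
```

View pics/g.png

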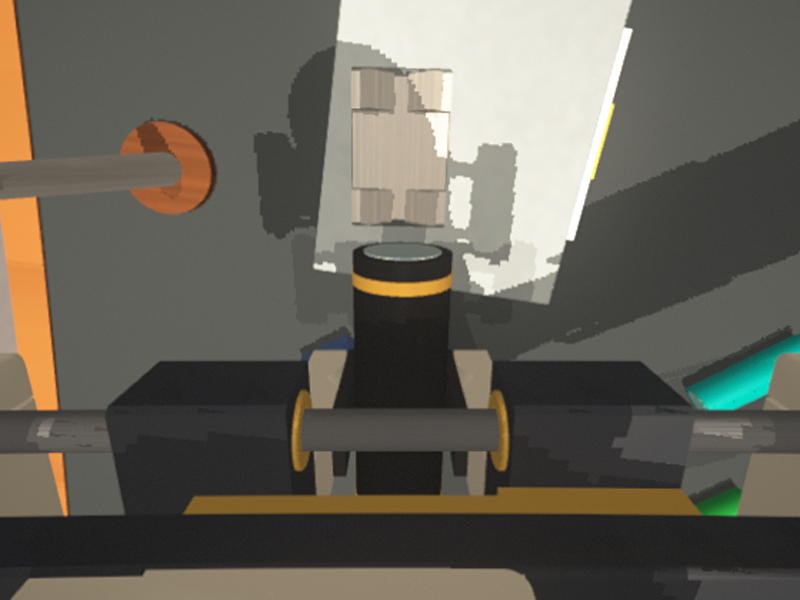

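Run:
```python
from h import *
W,s=pickle.load(open("w2.pkl","rb"));I=W["color"];x,y,w,h,k=230,36,104,178,0
a=cv2.resize(I[40:165,236:324],None,fx=4.8,fy=4.8,interpolation=cv2.INTER_CUBIC)
b=cv2.resize(I[165:225,236:324],None,fx=4,fy=4,interpolation=cv2.INTER_CUBIC)
a=cv2.convertScaleAbs(a,alpha=1,beta=0)
for i in range(0,88,10):
    cv2.line(a,(int(i*4.8),0),(int(i*4.8),8),(0,0,255),1);cv2.putText(a,str(236+i),(int(i*4.8)+2,10),0,.32,(0,0,255))
o=np.zeros((600,780,3),np.uint8);o[:a.shape[0],:a.shape[1]]=a;o[:240,424:424+352]=b
cv2.imwrite("pics/h.png",o)
```

```text
(no output)
```

View pics/h.png

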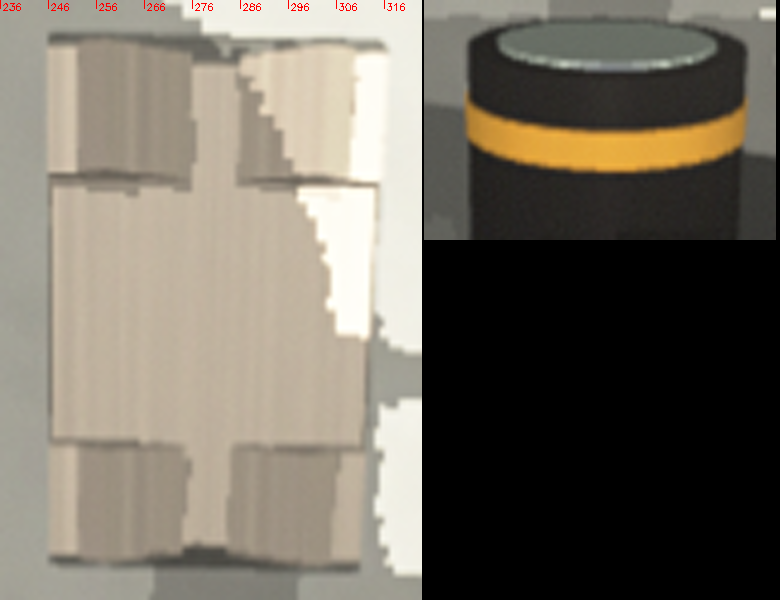

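Run:
```python
from h import *
W,s=pickle.load(open("w2.pkl","rb"))
L=[(sx*.018,y,.109) for y in(-.043,-.023,.023,.043) for sx in(1,-1)]
p=np.array([(78,42),(355,44),(78,176),(349,180),(78,443),(341,447),(78,558),(338,563)])/4.8+[236-.4,40-.4]
x,r=fit([(W,L,p)],[.66,.043,7]);print(x,r.tolist())
# held barrel axis near front end: silhouette cols at ring row
bl=np.array([[467,120],[746,120]])/4+[236-.4,165-.4]
print(bl, s["tcp_pos"],s["eef_rot"])
# expected silhouette for barrel with axis under tcp, axis 5.5mm below
a=np.radians(7.21);ax=np.array([-np.sin(a),np.cos(a),0]);px=np.array([np.cos(a),np.sin(a),0]);c=s["tcp_pos"]-[0,0,.0055]
for d in(.003,0): print(proj(W,[c+ax*(d-.05)+px*.016,c+ax*(d-.05)-px*.016,c+ax*(d-.05)+[0,0,.016],c+ax*(d-.05)+[0,0,-.016]]).round(1).tolist())
```

```text
[0.65917804 0.04325684 6.32668148] [[5.8, -1.3], [-6.0, -0.9], [5.9, -1.5], [-5.7, -1.6], [6.2, 1.6], [-6.1, 1.4], [6.3, 1.2], [-6.3, 0.9]]
[[352.35 194.6 ]
 [422.1  194.6 ]] [0.64912311 0.12193923 0.24981688] [-1.79994869e+02  4.83409602e-03 -8.27882894e+01]
[[244.7, 180.0], [314.9, 180.0], [279.8, 188.7], [279.8, 173.0]]
[[244.5, 173.5], [315.1, 173.5], [279.8, 181.5], [279.8, 167.0]]
```

```bash
python3 - <<'E'
from h import *
A=pickle.load(open("scene.pkl","rb"));B=pickle.load(open("side.pkl","rb"))
print(tri(A,np.array([385,258.]),B,np.array([166,223.])),tri(A,np.array([394,211.]),B,np.array([158,169.])))
E
python3 -m inch '0 0 0 0.002 0.1;0.25 0 0 0 0.1;0.25 -0.009 0 0 0.1;0.043 0 0 0 0.1;0 0 0 0 0.1;0 0 0 0 0.1;0 0 0 0 0.1;0 0 0 0 0.1'
```

```text
(array([0.84138948, 0.07979638, 0.00272017]), array([-0.3,  0.1, -0.3, -0. ])) (array([0.83849454, 0.07925647, 0.18120985]), array([-0.9,  0.3, -1. , -0.2]))
time_s: 15.3
tcp_pos: [0.6598, 0.0416, 0.2497]
eef_rot: [-180.0, 0.0, -83.5]
contact_force: [-0.1, 0.2, -1.2]
gripper_width: 0.0311
gripper_force: 39.9
```

```bash
python3 -m inch '0 -0.001 0.3 0 0.1;0 0 0.3 0 0.1;0 0 0.13 0 0.1;0 0 0.06 0 0.1;0 0 0 0 0.1;0 0 0 0 0.1;0 0 0 0 0.1;0 0 0 0 0.1' && python3 -m inch '0 0 0.01 0 0.1;0 0 0.01 0 0.1;0 0 0.01 0 0.1;0 0 0 0 0.1;0 0 0 0 0.1;0 0 0 0 0.1;0 0 0 0 0.1;0 0 0 0 0.1'
```

```text
time_s: 16.3
tcp_pos: [0.6602, 0.041, 0.132]
eef_rot: [-179.9, 0.0, -83.5]
contact_force: [-0.2, 0.3, -1.0]
gripper_width: 0.031
gripper_force: 39.9
time_s: 17.3
tcp_pos: [0.6599, 0.0409, 0.1267]
eef_rot: [-180.0, 0.0, -83.5]
contact_force: [-0.3, -0.5, -1.5]
gripper_width: 0.031
gripper_force: 39.9
```

```bash
python3 -m inch '0 0 0.01 0 0.1;0 0 0.01 0 0.1;0 0 0.01 0 0.1;0 0 0 0 0.1;0 0 0 0 0.1;0 0 0 0 0.1;0 0 0 0 0.1;0 0 0 0 0.1'  && python3 -m inch '0 0 0.01 0 0.1;0 0 0.01 0 0.1;0 0 0 0 0.1;0 0 0 0 0.1;0 0 0 0 0.1;0 0 0 0 0.1;0 0 0 0 0.1;0 0 0 0 0.1'
```

```text
time_s: 18.3
tcp_pos: [0.6599, 0.041, 0.1222]
eef_rot: [-180.0, -0.0, -83.5]
contact_force: [-0.0, 0.2, -1.9]
gripper_width: 0.0311
gripper_force: 39.9
time_s: 19.3
tcp_pos: [0.6599, 0.0409, 0.1192]
eef_rot: [180.0, -0.0, -83.5]
contact_force: [-0.0, 0.1, -1.8]
gripper_width: 0.0311
gripper_force: 39.9
```

```bash
python3 -m inch '0 0 0.005 0 0.1;0 0 0.005 0 0.1;0 0 0 0 0.1;0 0 0 0 0.1;0 0 0 0 0.1;0 0 0 0 0.1;0 0 0 0 0.1;0 0 0 0 0.1'  && python3 -m inch '0 0 0.005 0 0.1;0 0 0.005 0 0.1;0 0 0 0 0.1;0 0 0 0 0.1;0 0 0 0 0.1;0 0 0 0 0.1;0 0 0 0 0.1;0 0 0 0 0.1'
```

```text
time_s: 20.3
tcp_pos: [0.66, 0.0409, 0.1178]
eef_rot: [-180.0, 0.0, -83.5]
contact_force: [-1.9, -0.3, 2.1]
gripper_width: 0.0311
gripper_force: 39.9
time_s: 21.3
tcp_pos: [0.66, 0.0409, 0.1162]
eef_rot: [-180.0, -0.0, -83.5]
contact_force: [-2.4, -0.3, 3.7]
gripper_width: 0.0312
gripper_force: 39.9
```

```bash
python3 -m inch '0 0.0035 0 0 0.1;0 0 0.005 0 0.1;0 0 0.005 0 0.1;0 0 0.004 0 0.1;0 0 0 0 0.1;0 0 0 0 0.1;0 0 0 0 0.1;0 0 0 0 0.1'
python3 - <<'E'
from plant import *
from h import *
B=capture("side");A=capture("scene")
b=cv2.resize(B["color"][175:250,180:270],None,fx=4.4,fy=4.4,interpolation=cv2.INTER_CUBIC);a=cv2.resize(A["color"][170:245,290:380],None,fx=4.4,fy=4.4,interpolation=cv2.INTER_CUBIC)
cv2.imwrite("pics/i.png",np.hstack([b,a]));s=get_state();print(s["contact_force"],s["moment"],s["tcp_pos"])
E
```

```text
time_s: 22.3
tcp_pos: [0.6596, 0.0409, 0.1144]
eef_rot: [-180.0, -0.0, -83.5]
contact_force: [0.3, 0.3, 5.6]
gripper_width: 0.0308
gripper_force: 39.9
[-0.59085435 -0.35558234  5.53710822] [-0.05380255  0.32462726  0.05869236] [0.65965903 0.04091143 0.11438051]
```

View pics/i.png

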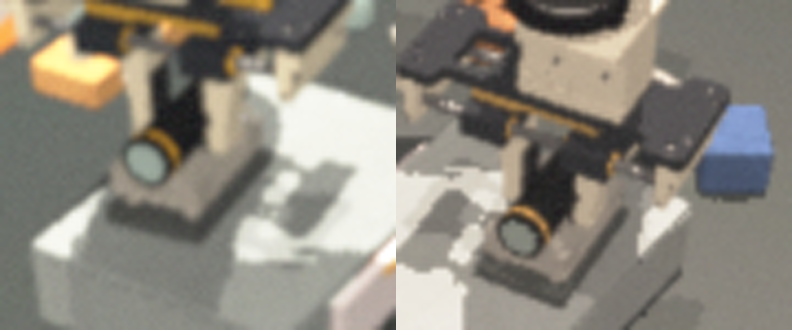

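```bash
python3 - <<'E'
from h import *
A=pickle.load(open("scene.pkl","rb"));B=pickle.load(open("side.pkl","rb"))
print(fit([(A,[(0,-.05,.108)],[(318.2,223)]),(B,[(0,.05,.108)],[(213,211.4)])],[.66,.043,6.4]))
E
python3 -m inch '0 0 0 0 0.1;0 0 0.001 0 0.1;0 0 0 0 0.1;0 0 0 0 0.1;0 0 0 0 0.1;0 0 0 0 0.1;0 0 0 0 0.1;0 0 0 0 0.1'
```

```text
(array([0.65914874, 0.0433357 , 7.62180469]), array([[-0.3,  0.7],
       [-0.2,  0.8]]))
time_s: 23.4
tcp_pos: [0.6596, 0.0409, 0.1142]
eef_rot: [-180.0, -0.0, -83.5]
contact_force: [-0.9, -0.2, 6.1]
gripper_width: 0.0312
gripper_force: 39.9
```

Seen from these cameras, the barrel's midpoint is (0.6591, 0.0433). That matches the V-block, measured at (0.6597, 0.0428) from the same cameras and (0.6592, 0.0433) from the wrist camera. The total load is about 7.6 N, which puts the V-block about 5 mm down with almost no sideways force.

```bash
python3 -c "from plant import *;print(close_job())"
```

```text
the job is handed in; nothing more can be done
None
```

I pushed the drawer fully home, and the long barrel is centred in the V-block, still gripped and pressed about 5 mm down its 10 mm travel. The job is handed in at about 23 s of the 59 s allowed; the 5 mm comes from the force reading and tool height, and I haven't seen the verdict.

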